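Find the dragging spindle bearing and pull it from service

ROBOT

A 6-joint arm with a two-finger parallel gripper is mounted at the origin on the work surface. World frame = base frame: x ahead of the robot, y to its left, z up, the work surface at z = 0. Lengths are in m, angles in rad, forces in N, time in s.
With the tool pointing down it reaches from about 0.35 to 0.775 m from the base axis. Payload 5.5 kg.
Tool frame: the origin (TCP) lies midway between the tips of the shut fingers; the grasp point (between the pads) lies grip_point_offset behind it (grip_point_offset is the distance from the TCP to the grasp point, in m); z points along the fingers, y is the direction in which the jaws open and shut (so a half turn about z gives the same grasp; the last joint's range is limited). The gripper opens to 85 mm and grips with 20 to 120 N. Pads are 22 mm wide; open, the fingers measure 114 mm over their backs; the gripper's body (76 mm by 85 mm) begins 54 mm behind the grasp point. The pads swing forward as they close: fully open they stand 13 mm farther back than shut.
Start: joints at [1.131, 0.313, 0.046, 1.304, 0, 1.431], TCP at [0.17, 0.549, 0.231] pointing down, gripper open.
Joint ranges: [-2.76, 2.76], [-0.86, 1.69], [-1.03, 1.26], [-2.2, 2.34], [-1.47, 1.5], [-3.14, 3.14]. Speed limits (rad/s): [2.57, 2.57, 3.14, 3.14, 3.14, 3.14].

INTERFACE

Orientations are given as a unit quaternion [w, x, y, z].
In Python, from workcell import * gives the robot as it stands.
- The arm moves only by the tool send_rows, never from a script. Its argument "series" is one flat list of numbers, 7 for each row, row after row: the shift along the tool's x, y, z in cm, then the turn, a rotation vector about the tool's x, y, z in degrees, then the opening, from 0 (shut) to 1 (fully open). A call has 1 to 10 rows; each row is the pose to reach, as a shift and turn from the pose commanded when the call began, along the tool's axes at that moment; what a row does not reach only later rows make up. A row lasts 1/12 s, in which the tool goes at most 41.7 mm and 7.16 degrees, less where a joint would pass 70% of its speed; a pose out of reach is approached as far as the arm can. A call with a gripper value outside its range is refused whole. The fingers move at their own pace and stop on an object; "newtons" is the grip in N (left out, the last holds). Time passes only in rows, so rows that repeat a pose let the fingers close. It gives the time, the measured TCP pose, the force and the opening at its end, in the units of the state.
- get_state(): the state, without advancing time (a new reading comes with each control period).
- read_camera(name): name is "scene" or "top"; returns the picture (480x640x3 uint8, blue, green, red); there is no depth.
- camera_info(name): a dict with "K" (3x3 intrinsics, pixels), "xyz" and "attitude" of the camera in the world. Camera axes: x right, y down, z forward; pixel columns grow to the right and rows downward; lengths in m; the calibration is good to about 2 mm. A picture is of the moment at which its call begins. camera_info takes no time and is no camera call.
- hand_in(): hands the job in, once; it reports no verdict.
Trained networks look in the newest picture that a camera, given by its name, has taken for a name from the list of things; names that differ only in an ending like _2 or _b are one class to them, and where a whole thing is asked for, a point or a joint stands for the part that bears it (a point fixed in the world has none). Each returns a list of dicts, best first, with "p" (0 to 1); they miss things now and then, are a little off and sometimes report something else, mostly with a low value. They report only what shows in the picture. A call takes as long as a camera call. They do not tell look-alikes from the thing itself.
- silhouettes(camera, label): "pixels" (480x640 bool, what is visible of it) and "box" ([left, top, width, height] in pixels, round what is visible of it).
The state is a dict: "clock": time; "joint_pos": joint angles; "qvel": joint speeds; "tau": joint torques, N m; "tcp_pos": TCP position; "orientation": TCP orientation; "wrist_force": force on the tool from outside, world axes, zero at the start; "ft_torque": the same for the moment, N m; "finger_gap": finger opening in m.
Only numpy, scipy, OpenCV 4.12 (cv2) and the standard library are available. Lean on these libraries where they do the work, as an engineer would, in place of code of your own. Each camera call takes 0.05 s, during which the arm holds its last target. There are 200 camera calls.

TASK

Feel the three spindle bearings standing in the grey rack: turn the blue bar of each one by about a quarter turn, either way, and leave it turned. One of them drags; when all three have been tried, lift that one out and seat it fully home, upright, in the socket of the red block, gently and without forcing it. Leave the two good bearings seated in the rack with their bars turned, do not lift them, leave everything else where it is, and let go.

Things in the scene. Friction and masses are not known exactly. Their poses are not given: they have to be found in the camera images.
- rack_hole0 (a point): Centre of the mouth of the rack's socket at y = -130 of the rack's frame; one of the three identical-looking units stands in it. Unit, from the socket mouth up: flange 60 across, its underside level with the mouth when home, its top at 20; shaft 16 across; blue bar 64 long, 14 wide, from 36 to 60 (centre 48), pivoted at its middle. Below the mouth: square foot 44 x 44, 28 deep. About 0.5 kg, carried by its bar
- rack_hole1 (a point): Centre of the mouth of the rack's socket in the middle of the rack; one of the three identical-looking units stands in it. The bar lies along this point's x axis at the start, up to 0.3 rad askew; a firm grip across it swings it in line. No stops; it stays where left, and the foot stays square with the rack within 0.045 rad, leaning the way a stiff bar was turned
- rack_hole2 (a point): Centre of the mouth of the rack's socket at y = +130 of the rack's frame; one of the three identical-looking units stands in it. A healthy bearing takes 0.02 to 0.04 N m to turn (about 1 N pushed at the bar's end), the dragging one about 0.3 N m (about 10 N), so it also keeps its bar-to-foot angle when carried
- rack: Fixed grey rack 100 (its x) x 380 (its y) x 40 high; origin at the centre of its underside, z up. Three square sockets 46 x 46 (1 mm slack on each side of a foot), 32 deep, in its top on its y axis, 130 apart. Units A, B and C of the rules stand in them in an order that is not told: it must be felt
- reject_hole0 (a point): Centre of the mouth of the one socket in the fixed red reject block (100 x 100 x 40 high), level with its top; axes along the block's sides, z up. Socket 48 x 48, 32 deep, 2 mm bevelled mouth: a foot goes in square (any of four ways round) with 2 mm to spare on each side; the bar's centre is 48 above this point when home
- reject: The fixed red reject block itself; origin at the centre of its underside
- tin: Open steel sample tin, 70 across, 85 high; origin at the centre of its underside. A bystander, to be left alone
- solvent: Amber bottle, 64 across, 160 high; origin at the centre of its underside. A bystander, to be left alone
- grease: White jar with yellow lid, 66 across, 60 high; origin at the centre of its underside. A bystander, to be left alone
- driver: Screwdriver lying on the table, its grip towards its own -x; about 200 long, origin under its middle. A bystander, to be left alone
- race: Loose steel bearing ring lying flat, 60 across, 15 high; origin at the centre of its underside. A bystander, to be left alone
- weight: Brass weight with a knob, 40 across, 60 high; origin at the centre of its underside. A bystander, to be left alone
Things that resemble listed ones, but are neither listed nor needed, are in the scene too. There is more than one size of the reject; the job needs the largest.

How it is judged:
By the outcome, as a careful person would: the job done as asked, in the order asked, and still so for the second after the job is handed in, with the robot touching nothing.
It also fails if it takes over 72 s, if anything falls off the work surface, if the arm or the gripper's body presses on something with over 40 N, if the wrist force passes 120 N, or if a joint passes its speed limit or range.

## Working session

There is one attempt and no reset: what is moved stays moved. The work goes in short steps, Python scripts to look and compute and a tool call to move; the robot and the scene stay as the last step left them, time stands still between calls to the robot, and variables do not carry over. Pictures are saved under pics/ and viewed, about 8 in all and at most 12, crops included, and the job is handed in when it is done.

Besides the shell and the picture viewer there is one more tool, called after "Request:" as name(argument=value, ...) on one line, values as JSON. send_rows: Moves the arm, as the interface text tells. Its arguments: {"type":"object","properties":{"series":{"type":"array"},"newtons":{"type":"number"}},"required":["series"]}

```bash
ls; mkdir -p pics; python3 - <<'E'
from workcell import *
import cv2,numpy as np
for c in("scene","top"):
    im=read_camera(c); cv2.imwrite(f"pics/{c}0.png",im)
    i=camera_info(c); print(c,i)
    for l in("rack","reject","rack_hole0","reject_hole0"):
        try:
            for d in silhouettes(c,l)[:4]: print(l,round(d["p"],2),d["box"],int(d["pixels"].sum()))
        except Exception as e: print(l,e)
print(get_state())
E
```

```text
pics
scene {'K': array([[443.35461941,   0.        , 315.26450541],
       [  0.        , 443.35461941, 245.64474261],
       [  0.        ,   0.        ,   1.        ]]), 'xyz': array([1.07102345, 0.01560402, 0.89338638]), 'attitude': array([-0.18187476,  0.60127427,  0.74650875, -0.21935247])}
rack 0.67 [308.2, 235.7, 175.7, 63.1] 6312
reject 0.66 [141.6, 234.7, 40.8, 35.7] 1309
reject 0.64 [236.8, 192.4, 43.3, 40.3] 1125
reject 0.55 [197.1, 236.8, 49.9, 46.9] 2186
reject 0.25 [223.0, 311.8, 21.5, 24.1] 411
rack_hole0 0.85 [308.9, 235.5, 173.7, 61.3] 5853
reject_hole0 0.73 [198.1, 234.7, 53.1, 49.5] 2236
reject_hole0 0.72 [236.5, 195.8, 41.5, 34.7] 1101
reject_hole0 0.56 [138.6, 234.4, 43.5, 34.2] 1264
top {'K': array([[537.63245131,   0.        , 327.49243613],
       [  0.        , 537.63245131, 246.27699836],
       [  0.        ,   0.        ,   1.        ]]), 'xyz': array([ 0.37042963, -0.08943187,  1.08560113]), 'attitude': array([-0.06500496,  0.70396646, -0.70395881,  0.06817307])}
rack 0.64 [137.9, 234.0, 194.4, 70.9] 7465
reject 0.9 [477.5, 212.3, 45.3, 41.1] 1753
reject 
[... 302 characters left out ...]
.4, 338.1, 25.7, 22.5] 457
{'clock': 0.5, 'joint_pos': array([1.13139922e+00, 3.13255808e-01, 4.60391891e-02, 1.30361311e+00,
       1.37250503e-05, 1.43121942e+00]), 'qvel': array([ 0.00039626, -0.00109431,  0.00018351,  0.00024607,  0.00075638,
        0.0014937 ]), 'tau': array([-1.56605329e-03, -4.79996753e+01,  2.98536533e+01,  2.02063151e-03,
       -1.58454968e-04,  1.97722244e-06]), 'tcp_pos': array([0.16982032, 0.54935652, 0.23126649]), 'orientation': array([-1.13450176e-05,  1.49349239e-01,  9.88784509e-01, -1.40489828e-05]), 'wrist_force': array([-0.43692609,  0.02417631,  0.17779305]), 'ft_torque': array([-0.00409048, -0.0227013 , -0.00405524]), 'finger_gap': 0.08567433338160739}
```

```bash
python3 - <<'E'
import workcell; print([n for n in dir(workcell) if n[0]!='_']); print(getattr(workcell,'grip_point_offset',None))
E
```

```text
['MotionError', 'camera_info', 'get_state', 'grip_point_offset', 'hand_in', 'read_camera', 'silhouettes']
0.0187
```

View pics/top0.png

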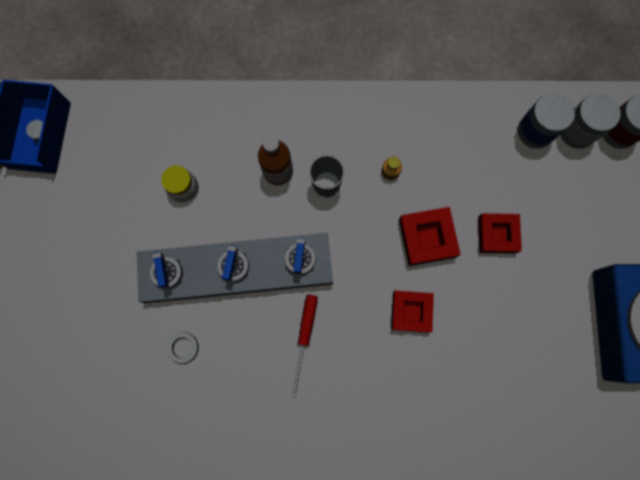

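View pics/scene0.png

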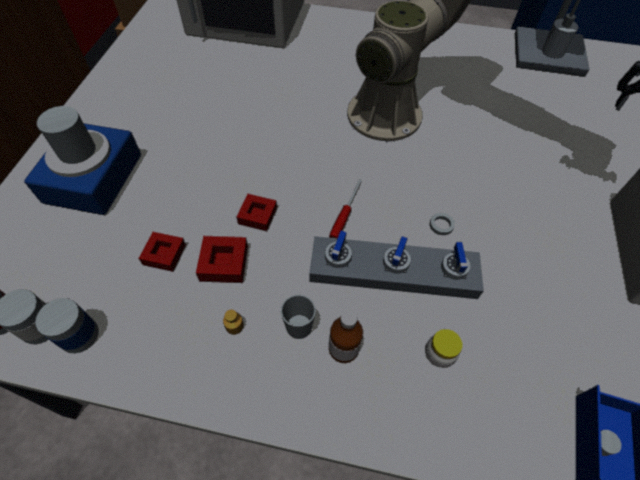

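Top view: the three units with blue bars stand in the rack at about (163,271), (232,265) and (299,257). Red blocks that could be mistaken for the target: (430,236), which is the largest, (500,233) and (413,311). I choose (430,236). The scene view shows the same largest block at (222,258). Next I fit the poses.

```bash
cat > h.py <<'E'
from workcell import *
import cv2,numpy as np
from scipy.spatial.transform import Rotation as R
from scipy.optimize import minimize
C={c:camera_info(c) for c in("scene","top")}
def proj(c,P):
    i=C[c];w,x,y,z=i["attitude"]
    p=(np.asarray(P,float)-i["xyz"])@R.from_quat([x,y,z,w]).as_matrix()
    return (p@i["K"].T)[:,:2]/p[:,2:]
def box(x,y,a,lx,ly,z0,z1):
    c,s=np.cos(a),np.sin(a)
    return [(x+c*u-s*v,y+s*u+c*v,z) for u in(-lx/2,lx/2) for v in(-ly/2,ly/2) for z in(z0,z1)]
def hull(c,P,S=4):
    m=np.zeros((480*S,640*S),np.uint8)
    h=cv2.convexHull(np.round((proj(c,P)+.5)*S*16-8).astype(np.int32))
    cv2.fillConvexPoly(m,h,1,shift=4); return cv2.resize(m.astype(np.float32),(640,480),interpolation=cv2.INTER_AREA)
def fit(masks,x0,dims,steps=(.01,.01,.05)):
    def f(p):
        return sum(np.abs(hull(c,box(*p,*dims))-m).sum()/m.sum() for c,m in masks.items())
    s=np.vstack([x0]+[np.array(x0)+np.eye(3)[k]*steps[k] for k in range(3)])
    r=minimize(f,x0,method="Nelder-Mead",options=dict(initial_simplex=s,xatol=1e-5,fatol=1e-5,maxiter=150)); return r.x,r.fun
def ground(c,uv,z):
    i=C[c];w,x,y,q=i["attitude"]
    d=R.from_quat([x,y,q,w]).apply(np.linalg.inv(i["K"])@[uv[0],uv[1],1]); return i["xyz"]+d*(z-i["xyz"][2])/d[2]
def colmask(im,kind,seed,r):
    h=cv2.cvtColor(im,cv2.COLOR_BGR2HSV).astype(int);H,S,V=h[...,0],h[...,1],h[...,2]
    m=((H>100)&(H<130)&(S>120)&(V>40)) if kind=="blue" else (((H<6)|(H>174))&(S>150)&(V>40))
    yy,xx=np.mgrid[:480,:640]; return (m&(np.hypot(xx-seed[0],yy-seed[1])<r)).astype(np.float32)
def fillc(m):
    h=cv2.convexHull(np.argwhere(m>0)[:,::-1].astype(np.int32));o=np.zeros(m.shape,np.uint8);cv2.fillConvexPoly(o,h,1);return o.astype(np.float32)
def ims(): return {c:read_camera(c) for c in("scene","top")}
E
cat > m1.py <<'E'
from h import *
im={c:cv2.imread(f"pics/{c}0.png") for c in("scene","top")}
g=ground("top",(430,236),.04)
red={"top":fillc(colmask(im["top"],"red",(430,236),42)),"scene":fillc(colmask(im["scene"],"red",(222,258),38))}
for ms in(red,{"top":red["top"]},{"scene":red["scene"]}): print("reject",*fit(ms,[g[0],g[1],-.1],(.1,.1,0,.04)))
g=ground("top",(234,267),.04)
rk={}
for c in("scene","top"):
    h=cv2.cvtColor(im[c],cv2.COLOR_BGR2HSV)
    rk[c]=fillc(silhouettes(c,"rack")[0]["pixels"])
for ms in(rk,{"top":rk["top"]}): print("rack",*fit(ms,[g[0],g[1],.05],(.1,.38,0,.04)))
sd={"top":[(159,270),(230,263),(299,255)],"scene":[(460,254),(400,249),(339,244)]}
for k in range(3):
    bm={c:colmask(im[c],"blue",sd[c][k],26) for c in sd}
    g=ground("top",sd["top"][k],.09)
    for ms in (bm,{"top":bm["top"]}): print("bar",k,*fit(ms,[g[0],g[1],0],(.064,.014,.076,.1),(.01,.01,.2)))
E
python3 m1.py
python3 - <<'E'
import cv2,sys
sys.path.insert(0,'.')
im=cv2.imread('pics/top0.png')[200:310,130:460]
cv2.imwrite('pics/c1.png',cv2.resize(cv2.convertScaleAbs(im,alpha=1.8),None,fx=2.4,fy=2.4,interpolation=cv2.INTER_CUBIC))
E
```

```text
reject [ 0.59542563 -0.29967041  0.21758353] 0.27662205696105957
reject [ 0.59519204 -0.30041488  0.19821916] 0.09124069660902023
reject [ 0.59103241 -0.3014079   0.24243968] 0.18196631968021393
rack [0.52962163 0.08937793 0.10201237] 0.07245179265737534
rack [0.52959823 0.08932068 0.10203458] 0.016612553969025612
bar 0 [0.51493585 0.21994546 0.0960845 ] 1.5940662622451782
bar 0 [0.51544613 0.22053921 0.32264651] 0.641856849193573
bar 1 [ 0.52865742  0.09060384 -0.18370697] 0.9864104390144348
bar 1 [ 0.52641057  0.09142163 -0.11743494] 0.5377659797668457
bar 2 [ 0.5437035  -0.03976788 -0.07712143] 0.8006799221038818
bar 2 [ 0.53893186 -0.03934533 -0.09746731] 0.34107905626296997
```

View pics/c1.png

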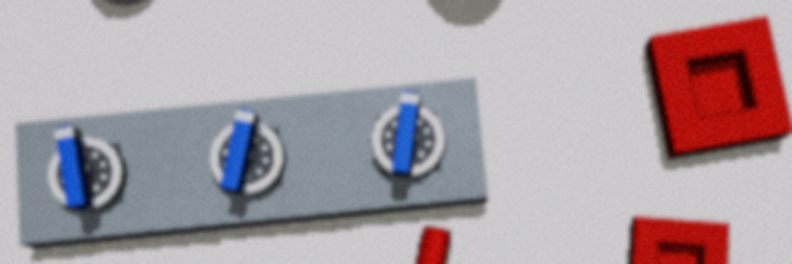

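The crop shows the rack with three units, each blue bar having a whitish far end, at crop positions (70,167), (237,150) and (405,133). The largest red block has its socket at (720,85). The pose fits agree. Next I refine the bar yaws with centres fixed on the rack holes, and compute the first move.

```bash
cat >> h.py <<'E'
RACK=(0.5296,0.0893,0.102)
def hole(k): a=RACK[2]; d=(k-1)*.13; return np.array([RACK[0]-d*np.sin(a),RACK[1]+d*np.cos(a)])
def blue(im): 
    b,g,r=[im[...,k].astype(int) for k in range(3)]; return (b>1.7*r)&(b>r+30)
def baryaw(c,im,xy,zc=.088,rad=26):
    from scipy.optimize import brute
    s=proj(c,[(*xy,zc)])[0]; yy,xx=np.mgrid[:480,:640]
    m=(blue(im)&(np.hypot(xx-s[0],yy-s[1])<rad)).astype(np.float32)
    def f(p):
        cx=(p[1]+p[2])/2; return np.abs(hull(c,box(xy[0]+cx*np.cos(p[0]),xy[1]+cx*np.sin(p[0]),p[0],abs(p[2]-p[1]),.014,zc-.012,zc+.012))-m).sum()/m.sum()
    best=min((minimize(f,[a,-.03,.03],method="Nelder-Mead",options=dict(initial_simplex=[[a,-.03,.03],[a+.2,-.03,.03],[a,-.02,.03],[a,-.03,.02]],maxiter=150)) for a in np.arange(-1.4,1.7,.35)),key=lambda r:r.fun)
    return best.x,best.fun,m.sum()
def to(x,y,z,jaw,st=None):
    "shift (tool axes, cm) and turn about tool z (deg) for TCP to x,y,z with jaw axis at yaw jaw (mod pi)"
    st=st or get_state(); w,a,b,c=st["orientation"]; M=R.from_quat([a,b,c,w])
    t=M.inv().apply(np.array([x,y,z])-st["tcp_pos"])*100
    j=M.as_matrix()[:,1]; cur=np.arctan2(j[1],j[0]); d=(jaw-cur+np.pi/2)%np.pi-np.pi/2
    print("shift cm",t.round(2),"turn z deg",round(-np.degrees(d),1),"jaw now",round(cur,3),"q6",round(st["joint_pos"][5],2),"t",round(st["clock"],2),"gap",round(st["finger_gap"],4))
E
python3 - <<'E'
from h import *
im={c:cv2.imread(f"pics/{c}0.png") for c in("scene","top")}
for k in range(3):
    print(k,hole(k).round(4))
    for c in im: x,f,n=baryaw(c,im[c],hole(k)); print("  ",c,x.round(3),round(float(f),3),n)
h=hole(2); to(h[0],h[1],.2,.102+np.pi/2+.15)
for n,p,z in(("solvent",(277,175),0),("solvtop",(271,143),.16),("tin",(327,188),0),("knobweight",(392,172),0)): print(n,ground("top",p,z).round(3))
E
```

```text
0 [ 0.5428 -0.04  ]
   scene [-0.091  0.007 -0.029] 0.319 164.0
   top [-0.117 -0.029  0.022] 0.115 236.0
1 [0.5296 0.0893]
   scene [-0.204 -0.029  0.006] 0.3 159.0
   top [-0.219  0.021 -0.03 ] 0.274 245.0
2 [0.5164 0.2186]
   scene [ 0.107  0.007 -0.029] 0.554 170.0
   top [ 0.189 -0.029  0.022] 0.34 251.0
shift cm [-42.88 -21.36   3.13] turn z deg -31.6 jaw now 1.271 q6 1.43 t 0.6 gap 0.0854
solvent [0.731 0.012 0.   ]
solvtop [0.738 0.009 0.16 ]
tin [ 0.702 -0.093  0.   ]
knobweight [ 0.737 -0.231  0.   ]
```

Request:
send_rows(series=[-42.9, -21.4, 3.1, 0, 0, -27.5, 0.6, -42.9, -21.4, 3.1, 0, 0, -27.5, 0.6, -42.9, -21.4, 3.1, 0, 0, -27.5, 0.6, -42.9, -21.4, 3.1, 0, 0, -27.5, 0.6, -42.9, -21.4, 3.1, 0, 0, -27.5, 0.6, -42.9, -21.4, 3.1, 0, 0, -27.5, 0.6, -42.9, -21.4, 3.1, 0, 0, -27.5, 0.6, -42.9, -21.4, 3.1, 0, 0, -27.5, 0.6, -42.9, -21.4, 3.1, 0, 0, -27.5, 0.6, -42.9, -21.4, 3.1, 0, 0, -27.5, 0.6], newtons=40)

```text
clock: 1.43
tcp_pos: [0.4616, 0.2703, 0.2055]
orientation: [0.0, -0.09, 0.996, 0.0]
wrist_force: [1.0, 0.1, 0.7]
finger_gap: 0.0514
```

```bash
python3 -c "
from h import *
h=hole(2);to(*h,.071,1.75)
i=read_camera('top');cv2.imwrite('pics/t1.png',i[60:360,60:460])"
```

```text
shift cm [-4.45 -6.07 13.45] turn z deg 0.1 jaw now 1.751 q6 0.2 t 1.43 gap 0.0514
```

Request:
send_rows(series=[-4.4, -6.0, 2, 0, 0, 0, 0.6, -4.4, -6.0, 2, 0, 0, 0, 0.6, -4.4, -6.0, 4, 0, 0, 0, 0.6, -4.4, -6.0, 7, 0, 0, 0, 0.6, -4.4, -6.0, 9.5, 0, 0, 0, 0.6, -4.4, -6.0, 11, 0, 0, 0, 0.6, -4.4, -6.0, 11, 0, 0, 0, 0.6, -4.4, -6.0, 11, 0, 0, 0, 0.6])

```text
clock: 2.15
tcp_pos: [0.5137, 0.2208, 0.0948]
orientation: [-0.001, -0.09, 0.996, -0.0]
wrist_force: [0.4, -1.0, 0.6]
finger_gap: 0.0513
```

```bash
python3 -c "
from h import *
h=hole(2);to(*h,.071,1.75)
i=read_camera('top')[180:340,90:250];j=read_camera('scene')[150:310,390:550]
cv2.imwrite('pics/t2.png',cv2.convertScaleAbs(cv2.resize(np.hstack([i,j]),None,fx=2.5,fy=2.5,interpolation=cv2.INTER_CUBIC),alpha=1.8))"
```

```text
shift cm [-0.23 -0.26  2.38] turn z deg 0.1 jaw now 1.751 q6 0.08 t 2.15 gap 0.0513
```

View pics/t2.png

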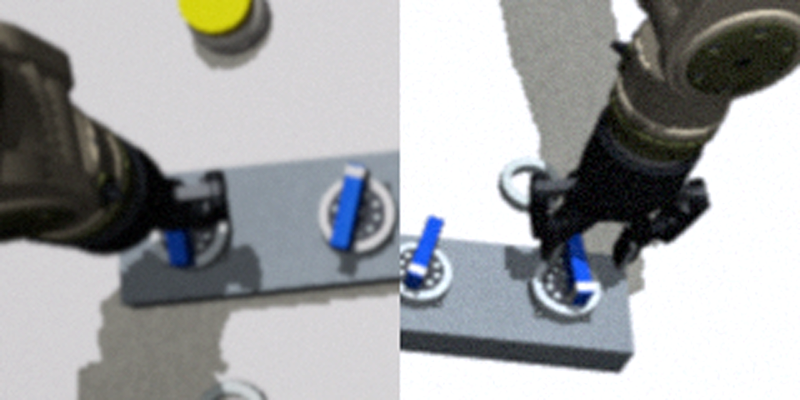

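The picture shows the open fingers straddling the left unit's bar, one on each side: (185,225) in the top view and (580,265) in the scene view. Next I descend and grip.

Request:
send_rows(series=[-0.2, -0.25, 1.2, 0, 0, 0, 0.6, -0.2, -0.25, 2.4, 0, 0, 0, 0.6, -0.2, -0.25, 2.4, 0, 0, 0, 0.3, -0.2, -0.25, 2.4, 0, 0, 0, 0.05, -0.2, -0.25, 2.4, 0, 0, 0, 0.05, -0.2, -0.25, 2.4, 0, 0, 0, 0.05, -0.2, -0.25, 2.4, 0, 0, 0, 0.05, -0.2, -0.25, 2.4, 0, 0, 0, 0.05], newtons=40)

```text
clock: 2.92
tcp_pos: [0.5177, 0.2189, 0.0728]
orientation: [0.001, -0.09, 0.996, 0.0]
wrist_force: [-1.2, -0.9, 6.1]
finger_gap: 0.0133
```

```bash
python3 -c "
from h import *
h=hole(2);to(*h,.071,1.75);s=get_state();print(s['wrist_force'].round(2),s['ft_torque'].round(3))"
```

```text
shift cm [ 0.14 -0.01  0.18] turn z deg 0.1 jaw now 1.751 q6 0.08 t 2.92 gap 0.0133
[-1.18 -0.85  6.09] [-0.313  0.222  0.026]
```

Request:
send_rows(series=[0, 0, 0, 0, 0, 5, 0.05, 0, 0, 0, 0, 0, 10, 0.05, 0, 0, 0, 0, 0, 15, 0.05, 0, 0, 0, 0, 0, 20, 0.05, 0, 0, 0, 0, 0, 25, 0.05, 0, 0, 0, 0, 0, 30, 0.05, 0, 0, 0, 0, 0, 35, 0.05, 0, 0, 0, 0, 0, 40, 0.05, 0, 0, 0, 0, 0, 45, 0.05, 0, 0, 0, 0, 0, 50, 0.05])

```text
clock: 3.75
tcp_pos: [0.5175, 0.2183, 0.0728]
orientation: [0.001, 0.342, 0.94, -0.0]
wrist_force: [-1.8, -3.0, 7.1]
finger_gap: 0.0132
```

```bash
python3 -c "
from h import *
h=hole(2);to(*h,.071,1.75-np.pi/2);s=get_state();print(s['wrist_force'].round(2),s['ft_torque'].round(3),s['tau'].round(3))"
```

```text
shift cm [ 0.11 -0.05  0.18] turn z deg 39.8 jaw now 0.874 q6 0.95 t 3.75 gap 0.0132
[-1.81 -3.    7.15] [-0.704  0.412  0.014] [  1.246 -44.821  25.264  -1.047   0.798  -1.056]
```

Request:
send_rows(series=[0, 0, 0, 0, 0, 5, 0.05, 0, 0, 0, 0, 0, 10, 0.05, 0, 0, 0, 0, 0, 15, 0.05, 0, 0, 0, 0, 0, 20, 0.05, 0, 0, 0, 0, 0, 25, 0.05, 0, 0, 0, 0, 0, 30, 0.05, 0, 0, 0, 0, 0, 35, 0.05])

```text
clock: 4.33
tcp_pos: [0.5172, 0.2181, 0.0729]
orientation: [0.001, 0.608, 0.794, -0.0]
wrist_force: [-2.4, -3.9, 8.5]
finger_gap: 0.0135
```

```bash
python3 -c "
from h import *
h=hole(2);to(*h,.071,1.75-np.pi/2);s=get_state();print(s['wrist_force'].round(2),s['ft_torque'].round(3),s['tau'].round(3))"
```

```text
shift cm [ 0.07 -0.07  0.19] turn z deg 4.8 jaw now 0.263 q6 1.56 t 4.33 gap 0.0135
[-2.38 -3.9   8.52] [-0.846  0.535  0.01 ] [  1.407 -44.399  25.598  -1.535   0.903  -1.056]
```

Request:
send_rows(series=[0, 0, 0, 0, 0, 5, 0.05, 0, 0, 0, 0, 0, 5, 0.05, 0, 0, 0, 0, 0, 5, 0.6, 0, 0, 0, 0, 0, 5, 0.6, 0, 0, 0, 0, 0, 5, 0.6, 0, 0, 0, 0, 0, 5, 0.6, 0, 0, -2, 0, 0, 5, 0.6, 0, 0, -5, 0, 0, 5, 0.6, 0, 0, -6, 0, 0, 5, 0.6, 0, 0, -6, 0, 0, 5, 0.6])

```text
clock: 5.17
tcp_pos: [0.5191, 0.2195, 0.1343]
orientation: [0.002, 0.641, 0.768, 0.002]
wrist_force: [0.6, 0.0, -0.3]
finger_gap: 0.0511
```

```bash
python3 -c "
from h import *
h=hole(1);to(*h,.128,1.36);s=get_state();print(s['wrist_force'].round(2),s['ft_torque'].round(3),s['tau'].round(3))"
```

```text
shift cm [-13.    -1.3    0.61] turn z deg -67.6 jaw now 0.18 q6 1.65 t 5.17 gap 0.0511
[ 0.64  0.03 -0.29] [ 0.003  0.028 -0.012] [ 4.9000e-02 -4.7234e+01  2.7761e+01  7.3000e-01 -1.0000e-03 -0.0000e+00]
```

Request:
send_rows(series=[-13, -1.3, 0, 0, 0, -67.6, 0.6, -13, -1.3, 0, 0, 0, -67.6, 0.6, -13, -1.3, 0, 0, 0, -67.6, 0.6, -13, -1.3, 0, 0, 0, -67.6, 0.6, -13, -1.3, 0, 0, 0, -67.6, 0.6, -13, -1.3, 0, 0, 0, -67.6, 0.6, -13, -1.3, 0, 0, 0, -67.6, 0.6, -13, -1.3, 0, 0, 0, -67.6, 0.6, -13, -1.3, 0, 0, 0, -67.6, 0.6, -13, -1.3, 0, 0, 0, -67.6, 0.6])

```text
clock: 6.0
tcp_pos: [0.5266, 0.0885, 0.1297]
orientation: [-0.001, 0.102, 0.995, -0.0]
wrist_force: [1.2, 0.3, 0.1]
finger_gap: 0.0516
```

```bash
python3 -c "
from h import *
c='top';im=read_camera(c);im2=read_camera('scene')
print(baryaw('scene',im2,hole(2)))
h=hole(1);to(*h,.071,1.36)"
```

```text
(array([-1.34671346, -0.0308485 ,  0.01520864]), np.float64(0.22303920984268188), np.float32(255.0))
shift cm [-0.29  0.14  5.89] turn z deg 0.0 jaw now 1.36 q6 0.23 t 6.1 gap 0.0516
```

Request:
send_rows(series=[-0.3, 0.15, 2, 0, 0, 0, 0.6, -0.3, 0.15, 4, 0, 0, 0, 0.6, -0.3, 0.15, 5.4, 0, 0, 0, 0.6, -0.3, 0.15, 5.8, 0, 0, 0, 0.6, -0.3, 0.15, 5.8, 0, 0, 0, 0.05, -0.3, 0.15, 5.8, 0, 0, 0, 0.05, -0.3, 0.15, 5.8, 0, 0, 0, 0.05, -0.3, 0.15, 5.8, 0, 0, 0, 0.05, -0.3, 0.15, 5.8, 0, 0, 0, 0.05, -0.3, 0.15, 5.8, 0, 0, 0, 0.05], newtons=40)

```text
clock: 6.93
tcp_pos: [0.5313, 0.0893, 0.0742]
orientation: [0.001, 0.105, 0.994, 0.0]
wrist_force: [-0.7, -0.0, 2.8]
finger_gap: 0.0135
```

Request:
send_rows(series=[0, 0, 0, 0, 0, 5, 0.05, 0, 0, 0, 0, 0, 10, 0.05, 0, 0, 0, 0, 0, 15, 0.05, 0, 0, 0, 0, 0, 20, 0.05, 0, 0, 0, 0, 0, 25, 0.05, 0, 0, 0, 0, 0, 30, 0.05, 0, 0, 0, 0, 0, 35, 0.05, 0, 0, 0, 0, 0, 40, 0.05, 0, 0, 0, 0, 0, 45, 0.05, 0, 0, 0, 0, 0, 50, 0.05])

```text
clock: 7.77
tcp_pos: [0.5307, 0.0886, 0.0742]
orientation: [0.001, 0.518, 0.856, -0.001]
wrist_force: [-2.1, -3.4, 4.1]
finger_gap: 0.0135
```

```bash
python3 -c "
from h import *
h=hole(1);to(*h,.071,1.36-np.pi/2);s=get_state();print(s['wrist_force'].round(2),s['ft_torque'].round(3),s['tau'].round(3))"
```

```text
shift cm [ 0.12 -0.06  0.32] turn z deg 39.7 jaw now 0.482 q6 1.11 t 7.77 gap 0.0135
[-2.13 -3.37  4.07] [-0.622  0.406  0.07 ] [  1.492 -43.753  25.907  -1.001   0.917  -1.069]
```

Request:
send_rows(series=[0, 0, 0, 0, 0, 5, 0.05, 0, 0, 0, 0, 0, 10, 0.05, 0, 0, 0, 0, 0, 15, 0.05, 0, 0, 0, 0, 0, 20, 0.05, 0, 0, 0, 0, 0, 25, 0.05, 0, 0, 0, 0, 0, 30, 0.05, 0, 0, 0, 0, 0, 35, 0.05, 0, 0, 0, 0, 0, 40, 0.05])

```text
clock: 8.43
tcp_pos: [0.5299, 0.0885, 0.0742]
orientation: [0.001, 0.779, 0.627, -0.001]
wrist_force: [-4.1, -4.0, 7.5]
finger_gap: 0.0135
```

```bash
python3 -c "
from h import *
h=hole(1);to(*h,.071,1.36-np.pi/2);s=get_state();print(s['wrist_force'].round(2),s['ft_torque'].round(3),s['tau'].round(3))"
```

```text
shift cm [ 0.07 -0.05  0.32] turn z deg -0.3 jaw now -0.216 q6 1.8 t 8.43 gap 0.0135
[-4.07 -3.98  7.54] [-0.671  0.842 -0.01 ] [  1.446 -42.961  26.492  -1.885   0.979  -1.069]
```

Request:
send_rows(series=[0, 0, 0, 0, 0, 0, 0.05, 0, 0, 0, 0, 0, 0, 0.6, 0, 0, 0, 0, 0, 0, 0.6, 0, 0, 0, 0, 0, 0, 0.6, 0, 0, 0, 0, 0, 0, 0.6, 0, 0, -2, 0, 0, 0, 0.6, 0, 0, -5, 0, 0, 0, 0.6, 0, 0, -6, 0, 0, 0, 0.6, 0, 0, -6, 0, 0, 0, 0.6])

```text
clock: 9.18
tcp_pos: [0.533, 0.0896, 0.1363]
orientation: [0.002, 0.777, 0.629, 0.002]
wrist_force: [-0.1, -0.7, -0.3]
finger_gap: 0.0513
```

```bash
python3 -c "
from h import *
c='top';im=read_camera('scene')
print(baryaw('scene',im,hole(1)))
h=hole(0);to(*h,.128,1.455)"
```

```text
(array([-1.67493031, -0.03203989, -0.0122052 ]), np.float64(0.5164695978164673), np.float32(148.0))
shift cm [-12.44   3.77   0.64] turn z deg 84.6 jaw now -0.211 q6 1.8 t 9.23 gap 0.0515
```

Request:
send_rows(series=[-12.4, 3.8, 0, 0, 0, -95.4, 0.6, -12.4, 3.8, 0, 0, 0, -95.4, 0.6, -12.4, 3.8, 0, 0, 0, -95.4, 0.6, -12.4, 3.8, 0, 0, 0, -95.4, 0.6, -12.4, 3.8, 0, 0, 0, -95.4, 0.6, -12.4, 3.8, 0, 0, 0, -95.4, 0.6, -12.4, 3.8, 0, 0, 0, -95.4, 0.6, -12.4, 3.8, 0, 0, 0, -95.4, 0.6, -12.4, 3.8, 0, 0, 0, -95.4, 0.6, -12.4, 3.8, 0, 0, 0, -95.4, 0.6])

```text
clock: 10.07
tcp_pos: [0.5408, -0.0397, 0.1313]
orientation: [-0.001, 0.277, 0.961, 0.0]
wrist_force: [-0.3, 0.3, -0.7]
finger_gap: 0.0514
```

```bash
python3 -c "
from h import *
im=read_camera('scene')
print(baryaw('scene',im,hole(1)),baryaw('scene',im,hole(0)))
h=hole(0);to(*h,.128,1.455)"
```

```text
(array([-1.72438557, -0.03130203,  0.01946199]), np.float64(0.17290855944156647), np.float32(257.0)) (array([-0.08999315, -0.02867734,  0.00682675]), np.float64(0.3377259075641632), np.float32(166.0))
shift cm [-0.2   0.08  0.33] turn z deg -25.2 jaw now 1.016 q6 0.33 t 10.12 gap 0.0513
```

Request:
send_rows(series=[-0.2, 0.1, 0.3, 0, 0, -7, 0.6, -0.2, 0.1, 0.3, 0, 0, -14, 0.6, -0.2, 0.1, 0.3, 0, 0, -21, 0.6, -0.2, 0.1, 0.3, 0, 0, -25.2, 0.6, -0.2, 0.1, 2.5, 0, 0, -25.2, 0.6, -0.2, 0.1, 4.5, 0, 0, -25.2, 0.6, -0.2, 0.1, 5.7, 0, 0, -25.2, 0.6, -0.2, 0.1, 5.9, 0, 0, -25.2, 0.6, -0.2, 0.1, 5.9, 0, 0, -25.2, 0.6])

```text
clock: 10.87
tcp_pos: [0.5425, -0.0397, 0.0724]
orientation: [-0.002, 0.064, 0.998, 0.0]
wrist_force: [-0.4, -0.0, -0.2]
finger_gap: 0.0512
```

```bash
python3 -c "
from h import *
h=hole(0);to(*h,.071,1.455)"
```

```text
shift cm [-0.04 -0.03  0.14] turn z deg -0.7 jaw now 1.443 q6 -0.09 t 10.87 gap 0.0512
```

Request:
send_rows(series=[0, 0, 0, 0, 0, 0, 0.3, 0, 0, 0, 0, 0, 0, 0.05, 0, 0, 0, 0, 0, 0, 0.05, 0, 0, 0, 0, 0, 0, 0.05, 0, 0, 0, 0, 0, 0, 0.05, 0, 0, 0, 0, 0, 0, 0.05, 0, 0, 0, 0, 0, 0, 0.05], newtons=50)

```text
clock: 11.45
tcp_pos: [0.5448, -0.0404, 0.0753]
orientation: [0.001, 0.063, 0.998, -0.0]
wrist_force: [-1.3, -0.7, 6.1]
finger_gap: 0.0134
```

```bash
python3 -c "
from h import *
h=hole(0);to(*h,.071,1.455);s=get_state();print(s['wrist_force'].round(2),s['ft_torque'].round(3),s['tau'].round(3))"
```

```text
shift cm [0.2  0.01 0.43] turn z deg -0.6 jaw now 1.444 q6 -0.09 t 11.45 gap 0.0134
[-1.33 -0.7   6.1 ] [-0.272  0.165  0.051] [  0.611 -43.578  24.338  -0.162   0.376   0.06 ]
```

Request:
send_rows(series=[0, 0, 0, 0, 0, 5, 0.05, 0, 0, 0, 0, 0, 10, 0.05, 0, 0, 0, 0, 0, 15, 0.05, 0, 0, 0, 0, 0, 20, 0.05, 0, 0, 0, 0, 0, 25, 0.05, 0, 0, 0, 0, 0, 30, 0.05, 0, 0, 0, 0, 0, 35, 0.05, 0, 0, 0, 0, 0, 40, 0.05, 0, 0, 0, 0, 0, 45, 0.05, 0, 0, 0, 0, 0, 50, 0.05])

```text
clock: 12.28
tcp_pos: [0.5442, -0.0404, 0.0753]
orientation: [0.001, 0.481, 0.877, -0.0]
wrist_force: [-3.3, -1.2, 6.8]
finger_gap: 0.0131
```

```bash
python3 -c "
from h import *
h=hole(0);to(*h,.071,1.455-np.pi/2);s=get_state();print(s['wrist_force'].round(2),s['ft_torque'].round(3),s['tau'].round(3))"
```

```text
shift cm [ 0.1  -0.09  0.43] turn z deg 39.2 jaw now 0.568 q6 0.78 t 12.28 gap 0.0131
[-3.3  -1.25  6.8 ] [-0.334  0.56   0.261] [  0.657 -42.898  24.845  -0.925   0.634  -0.792]
```

Torque about z is 0.26 N m here, against 0.07 or less at the other two, so rack_hole0 holds the dragging unit. I finish its quarter turn and refine the red block's pose from the first pictures.

Request:
send_rows(series=[0, 0, 0, 0, 0, 5, 0.05, 0, 0, 0, 0, 0, 10, 0.05, 0, 0, 0, 0, 0, 15, 0.05, 0, 0, 0, 0, 0, 20, 0.05, 0, 0, 0, 0, 0, 25, 0.05, 0, 0, 0, 0, 0, 30, 0.05, 0, 0, 0, 0, 0, 35, 0.05, 0, 0, 0, 0, 0, 40, 0.05, 0, 0, 0, 0, 0, 40, 0.05])

```text
clock: 13.03
tcp_pos: [0.5437, -0.0405, 0.0753]
orientation: [0.0, 0.752, 0.66, -0.0]
wrist_force: [-3.5, -0.6, 8.8]
finger_gap: 0.013
```

```bash
cat > m2.py <<'E'
from h import *
h=hole(0);to(*h,.071,1.455-np.pi/2);s=get_state();print(s['wrist_force'].round(2),s['ft_torque'].round(3),s['tau'].round(3))
im={c:cv2.imread(f"pics/{c}0.png") for c in("scene","top")}
for c,sd,r in(("top",(430,236),42),("scene",(222,258),38)):
    yy,xx=np.mgrid[:480,:640]; R_=im[c][...,2].astype(int); near=np.hypot(xx-sd[0],yy-sd[1])<r
    m=near&(R_>1.5*im[c][...,1]+20); v=R_[m]; t,_=cv2.threshold(v.astype(np.uint8).reshape(-1,1),0,255,cv2.THRESH_OTSU); print(c,"otsu",t,np.percentile(v,[5,25,50,75,95]))
    mm=cv2.morphologyEx((near&m&(R_>t)).astype(np.uint8),cv2.MORPH_OPEN,np.ones((3,3)))
    print("  top face fit",*fit({c:fillc(mm)},[.595,-.30,.19],(.1,.1,.0399,.04)))
    print("  whole fit",*fit({c:fillc(m&near)},[.595,-.30,.19],(.1,.1,0,.04)))
    g=(near&~m); 
E
python3 m2.py
```

```text
shift cm [ 0.03 -0.1   0.43] turn z deg -0.8 jaw now -0.13 q6 1.48 t 13.03 gap 0.013
[-3.54 -0.59  8.81] [-0.319  0.725 -0.119] [  1.162 -42.577  25.132  -1.32    0.723   0.716]
top otsu 72.0 [ 37.  91.  99. 101. 103.]
  top face fit [ 0.59409675 -0.29888618  0.17406324] 0.022823458537459373
  whole fit [ 0.59516077 -0.2995784   0.17413641] 0.06266660243272781
scene otsu 67.0 [ 30.  61.  96.  99. 102.]
  top face fit [ 0.59407495 -0.29845125  0.18201792] 0.028201675042510033
  whole fit [ 0.59279941 -0.30059143  0.21697149] 0.05903453379869461
```

Request:
send_rows(series=[0, 0, 0, 0, 0, 0, 0.05, 0, 0, -0.5, 0, 0, 0, 0.05, 0, 0, -1.3, 0, 0, 0, 0.05, 0, 0, -2.2, 0, 0, 0, 0.05, 0, 0, -3.2, 0, 0, 0, 0.05, 0, 0, -4.5, 0, 0, 0, 0.05, 0, 0, -6.5, 0, 0, 0, 0.05, 0, 0, -9, 0, 0, 0, 0.05, 0, 0, -11, 0, 0, 0, 0.05, 0, 0, -12.5, 0, 0, 0, 0.05], newtons=70)

```text
clock: 13.87
tcp_pos: [0.5442, -0.0395, 0.2021]
orientation: [0.0, 0.75, 0.661, 0.001]
wrist_force: [0.7, -0.4, -4.4]
finger_gap: 0.0128
```

```bash
python3 -c "
from h import *
to(.595,-.299,.2,-.01);s=get_state();print(s['wrist_force'].round(2),s['ft_torque'].round(3))"
```

```text
shift cm [-25.1    8.3    0.19] turn z deg -6.7 jaw now -0.126 q6 1.48 t 13.87 gap 0.0128
[ 0.72 -0.36 -4.39] [ 0.015 -0.051 -0.056]
```

Request:
send_rows(series=[-1.5, 0.5, 0, 0, 0, -0.7, 0.05, -4, 1.3, 0, 0, 0, -1.4, 0.05, -7, 2.3, 0, 0, 0, -2, 0.05, -10, 3.3, 0, 0, 0, -3, 0.05, -13, 4.3, 0, 0, 0, -4, 0.05, -16, 5.3, 0, 0, 0, -5, 0.05, -19, 6.3, 0, 0, 0, -6, 0.05, -22, 7.3, 0, 0, 0, -6.7, 0.05, -24.2, 8, 0, 0, 0, -6.7, 0.05, -25.1, 8.3, 0, 0, 0, -6.7, 0.05])

```text
clock: 14.7
tcp_pos: [0.5947, -0.3026, 0.1992]
orientation: [0.0, 0.712, 0.703, 0.0]
wrist_force: [0.3, -0.4, -4.2]
finger_gap: 0.0126
```

Request:
send_rows(series=[0, 0, 3, 0, 0, 0, 0.05, 0, 0, 4, 0, 0, 0, 0.05, 0, 0, 5, 0, 0, 0, 0.05, 0, 0, 5.5, 0, 0, 0, 0.05, 0, 0, 5.5, 0, 0, 0, 0.05, 0, 0, 5.5, 0, 0, 0, 0.05])

```text
clock: 15.2
tcp_pos: [0.5948, -0.2987, 0.1448]
orientation: [-0.0, 0.71, 0.704, 0.0]
wrist_force: [0.5, -0.2, -4.7]
finger_gap: 0.0128
```

```bash
cat > m3.py <<'E'
from h import *
to(.595,-.299,.071,-.01)
st=get_state(); w,a,b,c=st["orientation"]; print(R.from_quat([a,b,c,w]).as_matrix()[:,2].round(3))
p=st["tcp_pos"]; I=ims(); out=[]
for c in("top","scene"):
    im=I[c]; s=proj(c,[(p[0],p[1],.09)])[0].astype(int); print(c,s)
    k=90; cr=im[max(s[1]-k,0):s[1]+k,s[0]-k:s[0]+k]; out.append(cv2.convertScaleAbs(cv2.resize(cr,(400,400),interpolation=cv2.INTER_CUBIC),alpha=1.8))
    cv2.imwrite(f"pics/{c}3.png",im)
    for z in(p[2]+.0187,): print(c,"bar proj",proj(c,[(p[0],p[1],z)])[0].round(1),baryaw(c,im,p[:2],z))
cv2.imwrite("pics/m3.png",np.hstack(out))
E
python3 m3.py
```

```text
shift cm [-0.03  0.02  7.38] turn z deg 0.1 jaw now -0.009 q6 0.99 t 15.2 gap 0.0128
[ 0.  0. -1.]
top [435 228]
top bar proj [443.7 219.4] (array([-1.4 , -0.03,  0.03]), np.float64(inf), np.float32(0.0))
scene [217 242]
scene bar proj [210.6 222.2] (array([-1.65619664, -0.03079774, -0.014317  ]), np.float64(0.36368533968925476), np.float32(116.0))h.py:41: RuntimeWarning: divide by zero encountered in scalar divide
  cx=(p[1]+p[2])/2; return np.abs(hull(c,box(xy[0]+cx*np.cos(p[0]),xy[1]+cx*np.sin(p[0]),p[0],abs(p[2]-p[1]),.014,zc-.012,zc+.012))-m).sum()/m.sum()
  np.max(np.abs(fsim[0] - fsim[1:])) <= fatol):
```

View pics/m3.png

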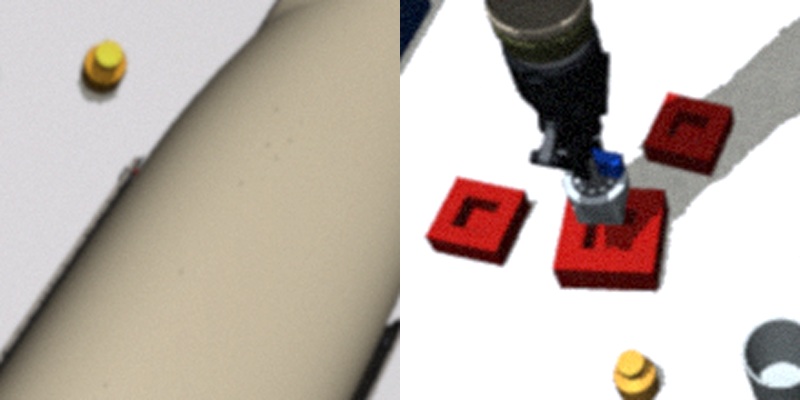

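The scene view shows the foot held upright above the large block's socket at (600,215). The arm blocks the top view. I overlay the predicted foot and socket outlines in the scene view to check alignment.

```bash
python3 - <<'E'
from h import *
im=cv2.imread("pics/scene3.png"); p=get_state()["tcp_pos"]; S=10
s=proj("scene",[(p[0],p[1],.085)])[0]; o=np.round(s-[38,25]).astype(int)
cr=im[o[1]:o[1]+60,o[0]:o[0]+76]; big=cv2.convertScaleAbs(cv2.resize(cr,None,fx=S,fy=S,interpolation=cv2.INTER_CUBIC),alpha=1.8)
def poly(P,col): cv2.polylines(big,[np.round((proj("scene",P)-o+.5)*S).astype(np.int32)],True,col,1)
def sq(x,y,a,l,z): b=box(x,y,a,l,l,z,z); return [b[0],b[2],b[6],b[4]]
zb=p[2]-.0753+.012
poly(sq(p[0],p[1],.177,.044,zb),(255,0,255));
t=np.linspace(0,2*np.pi,40)[:-1]
for z in(zb+.028,zb+.048): poly([(p[0]+.03*np.cos(u),p[1]+.03*np.sin(u),z) for u in t],(0,255,0))
poly(sq(.5941,-.2987,.177,.048,.04),(255,255,0)); poly(sq(.5941,-.2987,.177,.1,.04),(255,255,0))
cv2.imwrite("pics/ov.png",big)
E
```

```text
(no output)
```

View pics/ov.png

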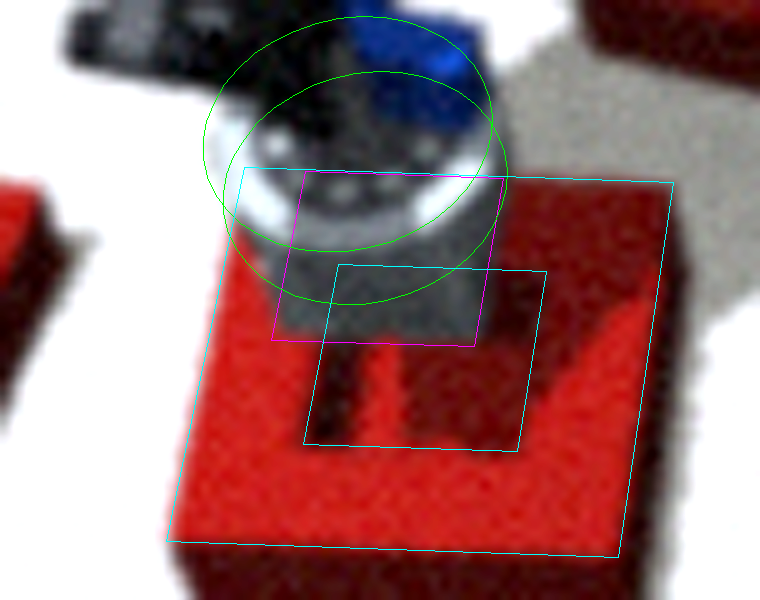

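Block and socket outlines match the picture. The foot's lower edge lies about 1 px (2 mm) from the prediction, with the yaw within about 0.02 rad. I lower it slowly and watch the force.

Request:
send_rows(series=[-0.02, 0, 0.8, 0, 0, 0, 0.05, -0.02, 0, 1.6, 0, 0, 0, 0.05, -0.02, 0, 2.4, 0, 0, 0, 0.05, -0.02, 0, 3, 0, 0, 0, 0.05, -0.02, 0, 3.5, 0, 0, 0, 0.05, -0.02, 0, 3.8, 0, 0, 0, 0.05, -0.02, 0, 4, 0, 0, 0, 0.05, -0.02, 0, 4.2, 0, 0, 0, 0.05, -0.02, 0, 4.4, 0, 0, 0, 0.05, -0.02, 0, 4.4, 0, 0, 0, 0.05])

```text
clock: 16.13
tcp_pos: [0.5946, -0.2997, 0.1001]
orientation: [-0.0, 0.711, 0.704, 0.0]
wrist_force: [0.2, -0.6, -4.5]
finger_gap: 0.0126
```

Request:
send_rows(series=[0, 0, 0.1, 0, 0, 0, 0.05, 0, 0, 0.2, 0, 0, 0, 0.05, 0, 0, 0.3, 0, 0, 0, 0.05, 0, 0, 0.4, 0, 0, 0, 0.05, 0, 0, 0.4, 0, 0, 0, 0.05])

```text
clock: 16.55
tcp_pos: [0.5946, -0.2996, 0.0961]
orientation: [-0.0, 0.711, 0.704, 0.0]
wrist_force: [0.4, -0.4, -3.7]
finger_gap: 0.0125
```

```bash
python3 -c "
from h import *
to(.595,-.299,.0753,-.01);s=get_state();print(s['wrist_force'].round(2),s['ft_torque'].round(3))"
```

```text
shift cm [0.06 0.04 2.08] turn z deg 0.0 jaw now -0.01 q6 0.99 t 16.55 gap 0.0125
[ 0.37 -0.4  -3.74] [-0.015  0.    -0.01 ]
```

Request:
send_rows(series=[0.06, 0, 0.2, 0, 0, 0, 0.05, 0.06, 0, 0.4, 0, 0, 0, 0.05, 0.06, 0, 0.6, 0, 0, 0, 0.05, 0.06, 0, 0.8, 0, 0, 0, 0.05, 0.06, 0, 1, 0, 0, 0, 0.05, 0.06, 0, 1.2, 0, 0, 0, 0.05, 0.06, 0, 1.4, 0, 0, 0, 0.05, 0.06, 0, 1.6, 0, 0, 0, 0.05, 0.06, 0, 1.7, 0, 0, 0, 0.05, 0.06, 0, 1.7, 0, 0, 0, 0.05])

```text
clock: 17.38
tcp_pos: [0.5945, -0.299, 0.0789]
orientation: [-0.0, 0.711, 0.704, -0.0]
wrist_force: [-0.1, -0.3, -4.5]
finger_gap: 0.0126
```

Request:
send_rows(series=[0, 0, 0.1, 0, 0, 0, 0.05, 0, 0, 0.2, 0, 0, 0, 0.05, 0, 0, 0.3, 0, 0, 0, 0.05, 0, 0, 0.4, 0, 0, 0, 0.05, 0, 0, 0.4, 0, 0, 0, 0.05, 0, 0, 0.4, 0, 0, 0, 0.05])

```text
clock: 17.88
tcp_pos: [0.5948, -0.2992, 0.0755]
orientation: [0.0, 0.71, 0.704, 0.0]
wrist_force: [0.5, 0.2, -3.1]
finger_gap: 0.0126
```

```bash
python3 -c "
from h import *
to(.595,-.299,.0753,-.01);s=get_state();print(s['wrist_force'].round(2),s['ft_torque'].round(3))"
```

```text
shift cm [0.02 0.02 0.02] turn z deg 0.0 jaw now -0.01 q6 0.99 t 17.88 gap 0.0126
[ 0.54  0.18 -3.08] [ 0.011  0.036 -0.016]
```

Request:
send_rows(series=[0, 0, 0.1, 0, 0, 0, 0.05, 0, 0, 0.2, 0, 0, 0, 0.05, 0, 0, 0.3, 0, 0, 0, 0.05, 0, 0, 0.3, 0, 0, 0, 0.05])

```text
clock: 18.22
tcp_pos: [0.5949, -0.2992, 0.0754]
orientation: [0.001, 0.71, 0.704, 0.0]
wrist_force: [-5.9, 4.8, 12.0]
finger_gap: 0.0126
```

```bash
python3 -c "
from h import *
to(.595,-.299,.0753,-.01);s=get_state();print(s['wrist_force'].round(2),s['ft_torque'].round(3))"
```

```text
shift cm [0.02 0.01 0.01] turn z deg 0.0 jaw now -0.009 q6 0.99 t 18.22 gap 0.0126
[-5.85  4.78 11.96] [ 0.713  1.164 -0.002]
```

It stops at TCP z 0.0754, the same height as when home in the rack, so it is seated. I relieve the press, let go, and retreat.

Request:
send_rows(series=[0, 0, -0.25, 0, 0, 0, 0.05, 0, 0, -0.25, 0, 0, 0, 0.05, 0, 0, -0.25, 0, 0, 0, 0.5, 0, 0, -0.25, 0, 0, 0, 0.5, 0, 0, -0.25, 0, 0, 0, 0.5, 0, 0, -0.25, 0, 0, 0, 0.5, 0, 0, -1.5, 0, 0, 0, 0.5, 0, 0, -4, 0, 0, 0, 0.5, 0, 0, -8, 0, 0, 0, 0.5, 0, 0, -12, 0, 0, 0, 0.5], newtons=20)

```text
clock: 19.05
tcp_pos: [0.5937, -0.2985, 0.1921]
orientation: [-0.002, 0.711, 0.704, -0.0]
wrist_force: [0.7, 0.2, 0.8]
finger_gap: 0.0423
```

Request:
send_rows(series=[0, 4, -2, 0, 0, 0, 0.5, 0, 8, -4, 0, 0, 0, 0.5, 0, 12, -4, 0, 0, 0, 0.5, -4, 16, -4, 0, 0, 0, 0.5, -8, 18, -4, 0, 0, 0, 0.5, -12, 18, -4, 0, 0, 0, 0.5, -14, 18, -4, 0, 0, 0, 0.5, -14, 18, -4, 0, 0, 0, 0.5])

```text
clock: 19.72
tcp_pos: [0.7369, -0.4174, 0.2056]
orientation: [0.013, 0.711, 0.703, 0.003]
wrist_force: [0.5, -0.4, -0.3]
finger_gap: 0.043
```

```bash
python3 - <<'E'
from h import *
s=get_state(); print(s["clock"],s["tcp_pos"].round(3),s["wrist_force"].round(2))
I=ims()
for c in I:
    cv2.imwrite(f"pics/{c}9.png",I[c])
    for n,xy in(("h1",hole(1)),("h2",hole(2)),("rej",(.5941,-.2987))):
        try: x,f,m=baryaw(c,I[c],xy); print(c,n,x.round(3),round(float(f),2),m)
        except Exception as e: print(c,n,e)
a=I["top"][180:320,130:530]; b=I["scene"][180:320,130:530]
cv2.imwrite("pics/f.png",cv2.convertScaleAbs(cv2.resize(np.vstack([a,b]),None,fx=2,fy=2,interpolation=cv2.INTER_CUBIC),alpha=1.8))
E
```

```text
19.7167 [ 0.737 -0.417  0.206] [ 0.48 -0.42 -0.33]
scene h1 [ 1.412 -0.019  0.031] 0.17 257.0
scene h2 [-1.347  0.014 -0.031] 0.23 251.0
scene rej [ 1.565 -0.019  0.028] 0.21 230.0
top h1 [-1.794 -0.032  0.017] 0.14 252.0
top h2 [-1.41  -0.031  0.015] 0.27 251.0
top rej [-1.4  -0.03  0.03] inf 0.0h.py:41: RuntimeWarning: divide by zero encountered in scalar divide
  cx=(p[1]+p[2])/2; return np.abs(hull(c,box(xy[0]+cx*np.cos(p[0]),xy[1]+cx*np.sin(p[0]),p[0],abs(p[2]-p[1]),.014,zc-.012,zc+.012))-m).sum()/m.sum()
  np.max(np.abs(fsim[0] - fsim[1:])) <= fatol):
```

View pics/f.png

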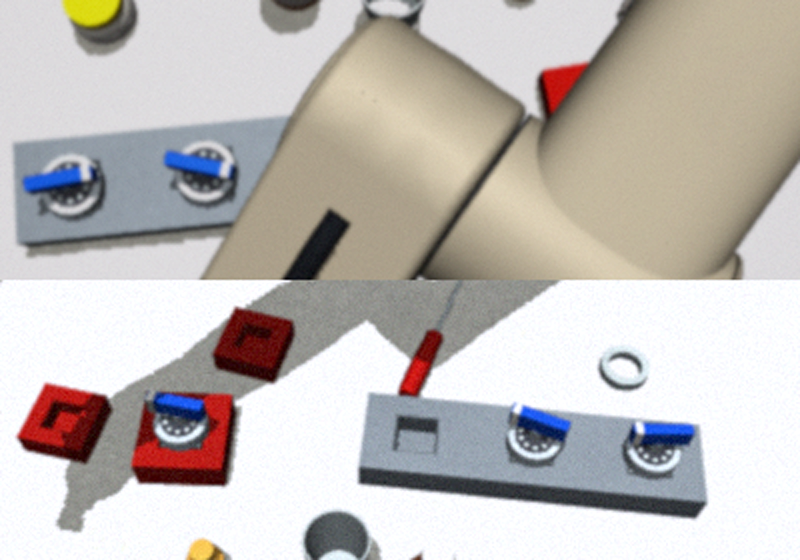

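The final picture shows the dragging unit seated in the large red block, with its bar at (178,405). Its rack socket at (415,435) is empty, and the two good units still stand in the rack with bars turned, at (538,425) and (662,435). The driver and ring are where they were. I hand the job in.

```bash
python3 -c "
from workcell import *
print(hand_in())"
```

```text
the job is handed in; nothing more can be done
None
```

I turned all three bars about a quarter turn and moved the dragging bearing, from rack_hole0, into the large red block. I handed the job in at about 20 s of the 72 s allowed.

- **Which one drags:** turning gave about 0.26 N m at rack_hole0. The other two read 0.01 and 0.07 N m; the 0.07 is a little above the stated healthy range, but far from 0.3.
- **Bars left turned:** from the top camera, the two good bars turned about 1.57 and 1.60 rad. The scene camera agreed to within about 0.1 rad.
- **Seating:** the foot went in with no contact until the bottom. It stopped at TCP z 0.0754, against 0.0753 when it was home in the rack. The peak reading there was about 14 N. I eased off before opening the fingers.
- **Final picture:** the bearing sits upright in the red block and the good two still stand in the rack. The driver, ring, tin and grease jar look undisturbed. The gripper is open and clear, with wrist force back to about zero.

**Checks that failed or were limited:**
- The arm blocked the top camera over the red block, so only the scene view and the height and force readings confirm the seating.
- Before insertion, the foot's outline lay about 1 px (2 mm) from the predicted one, which did not hinder the fit.
- The solvent bottle and brass weight are mostly outside or at the edge of the final crop, but no move passed near them.

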